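# Set up the binding punch for wide covers

### The job

Set up the binding punch for wide covers: pull its edge guide, at the left end of the feed table, out to its stop so that it catches and stays out, and press the second key from the left of the margin selector right down so that it latches and the key that was down pops up. A jar or a bottle stands in the guide's way: first move that one aside without the guide running into it, and leave it standing upright on the bench. Leave everything else where it is.

Things in the scene. Friction and masses are not known exactly. Their poses are not given: they have to be found in the camera images.
- punch: Electric binding punch, heavy and fixed; the robot stands at its feed side. Origin: centre of the underside on the bench; x to its back, y to its left end as seen from the robot, z up. In this frame, mm: white chassis x -130..150, y -190..190, top (deck) z 105; grey motor hood on it from x 25 to 150, top z 155, with small fixed pins up to z 170 at x 35; the feed table lies in front.
- feed_end (a point): Middle of the left end of the feed table, on its upper face, 56 mm above the bench; axes as the punch's. The table is a thin fixed plate in front of the chassis (punch frame, mm: x -240..-130, y -190..160). The edge guide slides out of this end.
- key_bank (a point): Centre of the row of five keys of the margin selector, on the deck, 105 mm above the bench; axes as the punch's. Five alike white caps, each 60 mm long (punch x) by 26 mm wide, 34 mm apart along y (this point is under the middle one). Cap tops stand 18 mm above the deck when up, 8 mm when latched down.
- key_two (a joint): The SECOND key from the left, the one to be set; up at the start. Travel downwards in m: 0 up, 0.010 latched down, 0.012 at the bottom. Pressed straight down it gives way at about 5 N, passes the latch at 10 mm, and stays down when let go; on the way it releases whichever key was down, which pops up. A short press (3 to 10 mm) may release the old key and latch none.
- key_two_top (a point): Centre of the top face of the second key from the left; sinks with the key. Axes as the punch's.
- key_a (a joint): One of the other four keys; key_a to key_d stand in the 1st, 3rd, 4th and 5th places from the left in an order that changes from start to start. Up at the start. Travel downwards in m: 0 up, 0.010 latched down, 0.012 at the bottom.
- key_a_top (a point): Centre of the top face of key_a; sinks with the key.
- key_b (a joint): One of the other four keys; key_a to key_d stand in the 1st, 3rd, 4th and 5th places from the left in an order that changes from start to start. This one is latched down at the start. Travel downwards in m: 0 up, 0.010 latched down, 0.012 at the bottom.
- key_b_top (a point): Centre of the top face of key_b; sinks with the key.
- key_c (a joint): One of the other four keys; key_a to key_d stand in the 1st, 3rd, 4th and 5th places from the left in an order that changes from start to start. Up at the start. Travel downwards in m: 0 up, 0.010 latched down, 0.012 at the bottom.
- key_c_top (a point): Centre of the top face of key_c; sinks with the key.
- key_d (a joint): One of the other four keys; key_a to key_d stand in the 1st, 3rd, 4th and 5th places from the left in an order that changes from start to start. Up at the start. Travel downwards in m: 0 up, 0.010 latched down, 0.012 at the bottom.
- key_d_top (a point): Centre of the top face of key_d; sinks with the key.
- guide (a joint): The edge guide: a flat steel blade 44 mm wide that slides out of the feed table's left end along the punch's +y, with an upright finger tab at its outer end. Value: m pulled out, 0 to 0.102. A spring draws it back (3 N in, 6 N out); over the last 10 mm a catch adds 2 N, clicks in at 0.100 and then holds it there. Let go short of that, it runs back to 0.
- guide_tab (a point): Middle of the finger tab's top edge, moving with the guide; axes as the punch's. Tab: upright plate, 66 mm along the punch's x, 6 to 8 mm thick along y, top 88 mm above the bench; blade's upper face at 48 mm. Pushed in, a 40 mm gap between tab and feed table lets a finger hook behind the tab from above, over the blade; or pinch it from above.
- jar: Loose clear jar with a paper label and white lid: body 56 mm dia. up to 80 mm, lid 50 mm dia. from 94 to 110 mm (its top); 0.2 to 0.42 kg. Origin: centre of the underside, z up. Either the jar or the bottle stands on the bench in the way of the edge guide, left of it; the other stands off to the right.
- bottle: Loose white glue bottle: body 54 mm dia. up to 93 mm, neck 22 mm dia. from 117 to 134 mm, cap 26 mm dia. from 134 to 150 mm (its top); 0.17 to 0.35 kg. Origin: centre of the underside, z up.
- tin: Bystander: aluminium tin, 58 mm dia., 80 mm tall, standing on the punch's deck left of the keys (its top 185 mm above the bench). Origin: centre of the underside.
- covers: Bystander: stack of five cover boards, 88 x 125 x 15 mm, on the feed table. Origin: centre of the underside.
- brush_pot: Bystander: white pot with three brushes, 72 mm dia., 215 mm tall with the brushes, on the bench to the left. Origin: centre of the underside.
- stick: Bystander: steel composing stick (flat tray) with some type, 200 x 45 x 26 mm, long along its x, on the bench at the front right. Origin: centre of the underside.
- driver: Bystander: screwdriver with a yellow handle, about 190 mm long along its x, 26 mm thick, lying on the bench between the robot and the punch, one end perhaps under the feed table. Origin: middle of the tool, on the bench.
- type_case: Bystander: wooden type case (tray with compartments), 300 x 220 x 34 mm, on the bench at the far right. Origin: centre of the underside.
- weight: Bystander: steel pressing weight, a block 110 mm (along its x) x 60 x 45 mm with a ball knob up to 79 mm, on the bench to the left. Origin: centre of the underside.
Not all that is in view belongs to the job. Leave any blue look-alike of the bottle alone.

How it is judged:
By the outcome, as a careful person would: the job done as asked, in the order asked, and still so for the second after the job is handed in, with the robot touching nothing.
It also fails if it takes over 58 s, if anything falls off the work surface, if the arm or the gripper's body presses on something with over 40 N, if the wrist force passes 120 N, or if a joint passes its speed limit or range.

### The arm

A 6-joint arm with a two-finger parallel gripper is mounted at the origin on the work surface. World frame = base frame: x ahead of the robot, y to its left, z up, the work surface at z = 0. Lengths are in m, angles in rad, forces in N, time in s.
With the tool pointing down it reaches from about 0.275 to 0.75 m from the base axis. Payload 10.2 kg.
Tool frame: the origin (TCP) lies midway between the tips of the shut fingers; the grasp point (between the pads) lies ctrl.pinch_z behind it (ctrl.pinch_z is the distance from the TCP to the grasp point, in m); z points along the fingers, y is the line along which they close (so a half turn about z gives the same grasp; the last joint's range is limited). The gripper opens to 88 mm and grips with 3 to 60 N. Pads are 18 mm wide; open, the fingers measure 123 mm over their backs; the gripper's body (75 mm by 187 mm) begins 45 mm behind the grasp point.
Start: joints at [1.088, 0.313, 1.498, -0, 1.331, -0.223], TCP at [0.135, 0.507, 0.239] pointing down, gripper open.
Joint ranges: [-2.94, 2.94], [-0.97, 2.17], [0.19, 2.56], [-1.23, 4.37], [0.02, 3.11], [-2.88, 2.88]. Speed limits (rad/s): [2.39, 2.39, 3.01, 3.14, 3.14, 3.14].

### API

Orientations are given as a 3x3 rotation matrix whose columns are the frame's x, y, z axes.
In Python, from workcell import ctrl gives the robot as it stands.
- The arm moves only by the tool step_arm, never from a script. Its arguments are lists of equal length, an entry for each row: "delta_pos": the shift along the tool's x, y, z scaled (see below), a list of three; "rotation": the turn, a rotation vector about the tool's x, y, z scaled (see below), a list of three. A call has 1 to 20 rows; each row shifts and turns the commanded pose from where the row before left it, along the tool's axes as they then stand; what a row does not reach is not made up. The controller multiplies each number of a shift by 2.5 cm and each number of a turn by 0.12 rad. A row lasts 1/10 s, in which the tool goes at most 50 mm and 8.59 degrees, less where a joint would pass 70% of its speed; a pose out of reach is approached as far as the arm can. A call with a number of a shift or a turn outside -1 to 1 is refused whole. A call with a gripper value outside its range is refused whole. "claw" is the opening, from -1 (shut) to 1 (fully open), set as the call begins (left out, the last holds). The fingers move at their own pace and stop on an object; "grip_force" is the grip in N (left out, the last holds). Time passes only in rows, so rows that do not move let the fingers close. It gives the time, the measured TCP pose, the force, the opening and the grip force at its end, in the units of the state.
- ctrl.get_obs(): the state, without advancing time (a new reading comes with each control period).
- ctrl.camera(name): name is "scene" or "top" or "wrist"; returns (picture, depth): 420x560x3 uint8, red, green, blue; 420x560 float32, m along the optical axis (not along the pixel's ray), 0 where there is no reading.
- ctrl.calibration(name): a dict with "mtx" (3x3 intrinsics, pixels), "position" and "orientation" of the camera in the world. Camera axes: x right, y down, z forward; pixel columns grow to the right and rows downward; lengths in m; the calibration is good to about 2 mm. A picture is of the moment at which its call begins: read the wrist's pose just before it. calibration takes no time and is no camera call; for the wrist camera it gives the pose at the moment of the call.
- ctrl.job_done(): hands the job in; it is judged then, once.
Trained networks look in the newest picture that a camera, given by its name, has taken for a name from the list of things; names that differ only in an ending like _2 or _b are one class to them, and where a whole thing is asked for, a point or a joint stands for the part that bears it (a point fixed in the world has none). Each returns a list of dicts, best first, with "conf" (0 to 1); they miss things now and then, are a little off and sometimes report something else, mostly with a low value. They report only what shows in the picture. A call takes as long as a camera call. They do not tell look-alikes from the thing itself.
- ctrl.search_frame(camera, thing): "point" ([column, row] in pixels, amid what is visible of it).
The state is a dict: "time_s": time; "q": joint angles; "joint_vel": joint speeds; "joint_efforts": joint torques, N m; "eef_pos": TCP position; "eef_rot": TCP orientation; "ft_force": force on the tool from outside, world axes, zero at the start; "torque": the same for the moment, N m; "grip_width": finger opening in m; "grasp_force": force on a finger pad.
Only numpy, scipy, OpenCV 4.12 (cv2) and the standard library are available. Lean on these libraries where they do the work, as an engineer would, in place of code of your own. Each camera call takes 0.05 s, during which the arm holds its last target. There are 200 camera calls.

## Working session

There is one attempt and no reset: what is moved stays moved. The work goes in short steps, Python scripts to look and compute and a tool call to move; the robot and the scene stay as the last step left them, time stands still between calls to the robot, and variables do not carry over. Pictures are saved under pics/ and viewed, at most 10 in all, crops included, and the job is handed in when it is done.

Besides the shell and the picture viewer there is one more tool, called after ">>>" as a command line: name --argument value ..., lists and objects as JSON in quotes. step_arm: Moves the arm, as the interface text tells. Shifts and turns lie within -1 to 1; 1 stands for 2.5 cm of shift or 0.12 rad of turn. Its arguments: {"type":"object","properties":{"delta_pos":{"type":"array"},"rotation":{"type":"array"},"claw":{"type":"number"},"grip_force":{"type":"number"}},"required":["delta_pos","rotation"]}

```bash
mkdir -p pics
cat > h.py <<'E'
import numpy as np, cv2
from workcell import ctrl
def snap(n):
    im,d=ctrl.camera(n); c=ctrl.calibration(n); return im,d,c
def p2w(c,d,u,v,z=None):
    K=np.array(c["mtx"]);R=np.array(c["orientation"]);p=np.array(c["position"])
    r=R@np.linalg.inv(K)@np.array([u,v,1.0])
    if z is not None: return p+r*(z-p[2])/r[2]
    u0,v0=int(round(u)),int(round(v)); w=d[max(v0-2,0):v0+3,max(u0-2,0):u0+3]; w=w[w>0]
    return p+r*np.median(w)
def w2p(c,P):
    K=np.array(c["mtx"]);R=np.array(c["orientation"]);p=np.array(c["position"])
    q=K@(R.T@(np.array(P)-p)); return q[:2]/q[2]
E
python3 - <<'E'
from h import *
o=ctrl.get_obs();print(o["time_s"],o["eef_pos"],o["eef_rot"],ctrl.pinch_z)
for n in("top","scene"):
    im,d,c=snap(n); cv2.imwrite(f"pics/{n}0.png",im[:,:,::-1]); np.savez(f"{n}0.npz",im=im,d=d,mtx=c["mtx"],position=c["position"],orientation=c["orientation"])
    print(n,np.round(c["position"],3))
    for t in ["punch","guide_tab","feed_end","key_bank","key_two_top","key_b_top","jar","bottle","tin","covers","brush_pot","weight"]:
        for r in ctrl.search_frame(n,t)[:2]:
            u,v=r["point"]; print(t,round(r["conf"],2),np.round([u,v]),np.round(p2w(c,d,u,v),3))
E
```

```text
0.0 [0.13475688 0.50716444 0.23816608] [[-9.66427023e-01  2.56940455e-01 -6.41659898e-04]
 [ 2.56941039e-01  9.66426436e-01 -1.11597722e-03]
 [ 3.33377394e-04 -1.24337931e-03 -9.99999171e-01]] 0.0187
top [ 0.328 -0.088  1.568]
punch 0.64 [260. 156.] [ 0.7   -0.012  0.105]
guide_tab 0.61 [209. 213.] [0.514 0.155 0.048]
feed_end 0.74 [258. 158.] [ 0.693 -0.007  0.105]
feed_end 0.29 [393. 232.] [ 0.462 -0.444  0.109]
key_bank 0.95 [257. 157.] [ 0.696 -0.003  0.105]
key_bank 0.62 [250. 177.] [0.625 0.017 0.123]
key_two_top 0.68 [263. 176.] [ 0.629 -0.025  0.122]
key_two_top 0.47 [258. 160.] [ 0.685 -0.006  0.103]
jar 0.9 [187. 216.] [0.494 0.216 0.11 ]
bottle 0.74 [374. 202.] [ 0.554 -0.385  0.111]
bottle 0.71 [253. 178.] [0.621 0.007 0.123]
tin 0.81 [227. 162.] [0.657 0.084 0.183]
tin 0.68 [250. 177.] [0.624 0.017 0.123]
covers 0.83 [285. 211.] [ 0.523 -0.101  0.07 ]
brush_pot 0.74 [113. 193.] [0.57  0.475 0.067]
brush_pot 0.52 [273. 178.] [ 0.622 -0.057  0.122]
weight 0.66 [134. 231.] [0.447 0.402 0.045]
weight 0.46 [274. 173.] [ 0.641 -0.06   0.122]
scene [ 1.029 -0.743  1.413]
punch 0.71 [270. 232.] [ 0.525 -0.123  0.07 ]
punch 0.62 [180. 311.] [ 0.491 -0.462  0.102]
guide_tab 0.88 [318. 168.] [0.502 0.161 0.053]
feed_end 0.83 [340. 246.] [ 0.723 -0.061  0.106]
key_bank 0.98 [339. 249.] [ 0.727 -0.072  0.106]
key_bank 0.7 [302. 246.] [ 0.643 -0.131  0.123]
key_two_top 0.51 [318. 218.] [ 0.63  -0.032  0.123]
key_b_top 0.58 [308. 235.] [ 0.635 -0.087  0.115]
jar 0.81 [330. 152.] [0.518 0.205 0.098]
bottle 0.68 [221. 313.] [ 0.578 -0.403  0.1  ]
bottle 0.67 [393. 113.] [0.59  0.476 0.083]
covers 0.94 [277. 232.] [ 0.543 -0.111  0.07 ]
brush_pot 0.8 [391. 111.] [0.577 0.49  0.071]
brush_pot 0.32 [181. 311.] [ 0.491 -0.461  0.1  ]
weight 0.97 [347. 117.] [0.461 0.405 0.043]
```

Run:
```python
from h import *
im=cv2.imread("pics/top0.png"); cv2.imwrite("pics/top0c.png",cv2.resize(im[100:300,80:420],None,fx=2.35,fy=2.35,interpolation=cv2.INTER_CUBIC))
```

```text
(no output)
```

View pics/top0c.png

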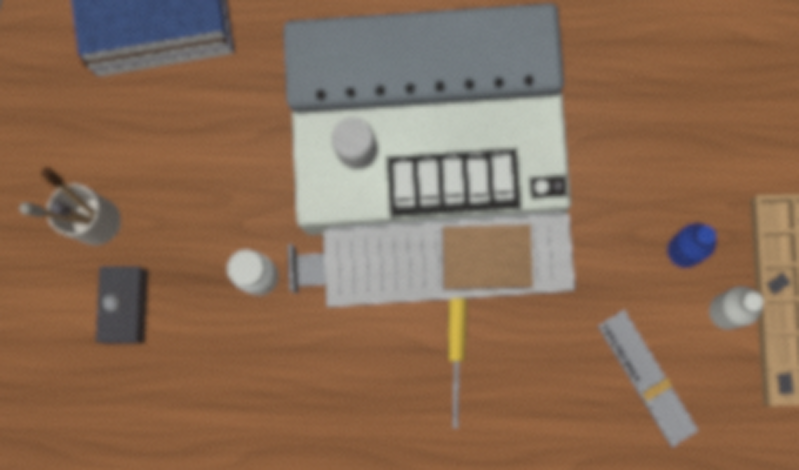

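View pics/scene0.png

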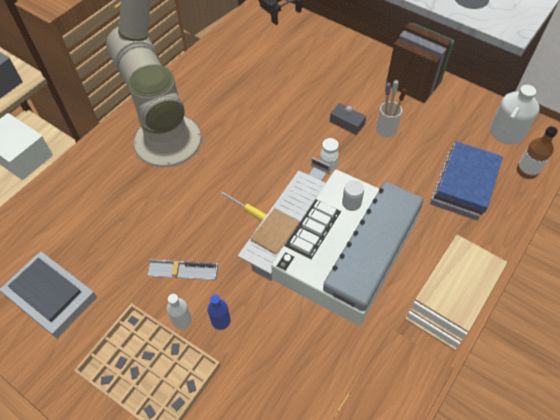

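The top view shows the jar (lid at full px 187,216) just left of the tab (205,214), so the jar is in the way. The white bottle (full ~(396,229)) and the blue look-alike (~(375,204)) are far to the right. Key two is the second cap from the left (~(262,178)). Other white round things are the tin (~(231,160)) on the deck and the pot (~(113,190)). I choose the jar. Next I'll measure the punch pose.

Run:
```python
from h import *
c=np.load("top0.npz"); d=c["d"]; im=c["im"]
v,u=np.mgrid[:420,:560]
K=c["mtx"];R=c["orientation"];p=c["position"]
r=(R@np.linalg.inv(K)@np.stack([u.ravel(),v.ravel(),np.ones(u.size)])).T
P=(p+r*d.ravel()[:,None]).reshape(420,560,3)
def band(lo,hi,x0,x1,y0,y1):
    X=P[:,:,0];Y=P[:,:,1];Z=P[:,:,2]
    return P[(Z>lo)&(Z<hi)&(X>x0)&(X<x1)&(Y>y0)&(Y<y1)&(d>0)]
for n,a in dict(hood=(.145,.163,.6,1,-.35,.4),deck=(.098,.111,.55,.8,-.3,.25),table=(.051,.062,.4,.6,-.3,.2),keysup=(.119,.13,.55,.75,-.2,.06),keydn=(.1115,.1165,.58,.7,-.15,.05),tab=(.075,.1,.4,.6,.12,.2),lid=(.1,.118,.4,.6,.15,.3),tin=(.175,.195,.5,.8,0,.2),blade=(.04,.052,.45,.57,.1,.18)).items():
    q=band(*a)
    if len(q)<4: print(n,len(q));continue
    m=cv2.minAreaRect(q[:,:2].astype(np.float32)*1000)
    print(n,len(q),np.round(q[:,2].mean(),4),"ctr",np.round(m[0]),"size",np.round(m[1]),"ang",round(m[2],1),"mean",np.round(q.mean(0),3))
```

```text
hood 4213 0.1537 ctr [756. -14.] size [208. 380.] ang 5.6 mean [ 0.796 -0.01   0.154]
deck 4187 0.1044 ctr [661. -23.] size [161. 379.] ang 5.5 mean [ 0.663 -0.025  0.104]
table 2081 0.0558 ctr [525. -12.] size [111. 426.] ang 5.4 mean [ 0.524 -0.023  0.056]
keysup 578 0.1231 ctr [670. -54.] size [143. 229.] ang 5.2 mean [ 0.641 -0.047  0.123]
keydn 135 0.1137 ctr [640. -50.] size [109. 191.] ang 1.3 mean [ 0.633 -0.071  0.114]
tab 87 0.0878 ctr [544. 158.] size [ 47. 129.] ang 67.6 mean [0.53  0.159 0.088]
lid 217 0.1084 ctr [542. 198.] size [ 49. 144.] ang 55.1 mean [0.512 0.216 0.108]
tin 241 0.1837 ctr [702.  58.] size [ 54. 125.] ang 56.6 mean [0.671 0.077 0.184]
blade 186 0.0474 ctr [515. 133.] size [ 66. 100.] ang 88.3 mean [0.513 0.137 0.047]
```

>>> step_arm --delta_pos '[[-0.957,-0.54,-0.08],[-0.957,-0.54,-0.08],[-0.957,-0.54,-0.08],[-0.957,-0.54,-0.08],[-0.957,-0.54,-0.08],[-0.957,-0.54,-0.08],[-0.957,-0.54,-0.08],[-0.957,-0.54,-0.08],[-0.957,-0.54,-0.08],[-0.957,-0.54,-0.08],[-0.957,-0.54,-0.08],[-0.957,-0.54,-0.08],[-0.957,-0.54,-0.08],[-0.957,-0.54,-0.08],[-0.957,-0.54,-0.08],[-0.957,-0.54,-0.08]]' --rotation '[[0,0,0],[0,0,0],[0,0,0],[0,0,0],[0,0,0],[0,0,0],[0,0,0],[0,0,0],[0,0,0],[0,0,0],[0,0,0],[0,0,0],[0,0,0],[0,0,0],[0,0,0],[0,0,0]]' --claw 1

```text
time_s: 2.9
eef_pos: [0.4501, 0.1994, 0.2709]
eef_rot: [[-0.966, 0.257, 0.0], [0.257, 0.966, 0.0], [-0.0, 0.0, -1.0]]
ft_force: [0.3, 0.4, 0.8]
grip_width: 0.088
grasp_force: 0.0
```

>>> step_arm --delta_pos '[[0,0,0],[0,0,0],[0,0,0],[0,0,0],[0,0,0],[0,0,0],[0,0,0],[0,0,0],[0,0,0],[0,0,0],[0,0,0],[0,0,0],[0,0,0]]' --rotation '[[0,0,0.92],[0,0,0.92],[0,0,0.92],[0,0,0.92],[0,0,0.92],[0,0,0.92],[0,0,0.92],[0,0,0.92],[0,0,0.92],[0,0,0.92],[0,0,0.92],[0,0,0],[0,0,0]]'

```text
time_s: 4.2
eef_pos: [0.4494, 0.2003, 0.2707]
eef_rot: [[-0.099, 0.995, 0.0], [0.995, 0.099, 0.0], [0.0, 0.0, -1.0]]
ft_force: [0.0, -0.1, -0.6]
grip_width: 0.0885
grasp_force: 0.0
```

Run:
```python
from h import *
o=ctrl.get_obs();print(o["time_s"],o["eef_pos"],o["eef_rot"].round(3) if hasattr(o["eef_rot"],'round') else o["eef_rot"],o["q"])
im,d,c=snap("wrist"); print(np.round(c["position"],3),np.round(c["orientation"],3))
cv2.imwrite("pics/w1.png",im[:,:,::-1])
for t in ["jar","guide_tab","key_two_top","tin"]:
    for r in ctrl.search_frame("wrist",t)[:2]:
        u,v=r["point"]; print(t,round(r["conf"],2),np.round([u,v]),np.round(p2w(c,d,u,v),3))
```

```text
4.2 [0.44935134 0.20030242 0.27074003] [[-0.099  0.995  0.   ]
 [ 0.995  0.099  0.   ]
 [ 0.     0.    -1.   ]] [1.80659775e-01 2.16857129e-01 1.53855597e+00 1.53037169e-05
 1.38614690e+00 8.11091212e-02]
[0.442 0.273 0.416] [[ 0.995  0.096  0.029]
 [ 0.1   -0.954 -0.282]
 [ 0.     0.284 -0.959]]
jar 0.7 [331. 165.] [0.499 0.231 0.11 ]
guide_tab 0.95 [323. 226.] [0.504 0.164 0.087]
```

View pics/w1.png

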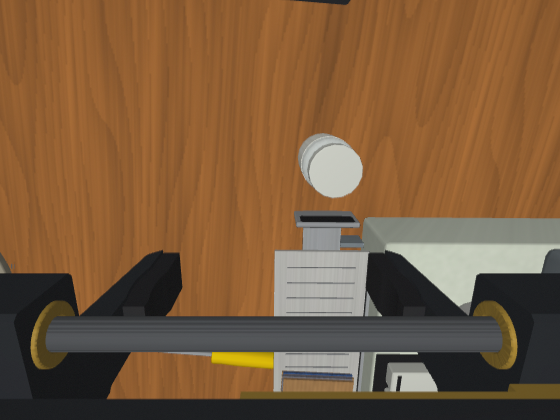

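The wrist view shows the lid's top face centred at about (334,170) and the tab's top edge from (295,213) to (358,219), with a free finger gap behind it at rows 227–250.

Run:
```python
from h import *
c=ctrl.calibration("wrist"); o=ctrl.get_obs(); R=np.array(o["eef_rot"]);p=np.array(o["eef_pos"])
for n,u,v,z in [("lid",334,170,.11),("lidL",306,168,.11),("lidR",362,170,.11),("tabL",296,215,.088),("tabR",358,216,.088),("tableL",275,251,.056),("tableR",367,251,.056),("bladeL",303,240,.048),("bladeR",340,240,.048)]:
    w=p2w(c,None,u,v,z); print(n,w.round(4),"tool units",((R.T@(w-p))/.025).round(2))
```

```text
lid [0.5024 0.2263 0.11  ] tool units [0.83 2.21 6.43]
lidL [0.4768 0.2256 0.11  ] tool units [0.9  1.19 6.43]
lidR [0.5277 0.2288 0.11  ] tool units [0.83 3.23 6.43]
tabL [0.4752 0.1736 0.088 ] tool units [-1.17  0.93  7.31]
tabR [0.5379 0.1787 0.088 ] tool units [-1.21  3.44  7.31]
tableL [0.4595 0.1184 0.056 ] tool units [-3.3   0.08  8.59]
tableR [0.5647 0.1288 0.056 ] tool units [-3.3   4.31  8.59]
bladeL [0.4909 0.1319 0.048 ] tool units [-2.88  1.39  8.91]
bladeR [0.5337 0.1362 0.048 ] tool units [-2.88  3.11  8.91]
```

>>> step_arm --delta_pos '[[0.28,0.74,0],[0.28,0.74,0],[0.27,0.73,0],[0,0,0.94],[0,0,0.94],[0,0,0.94],[0,0,0.94],[0,0,0.94],[0,0,0.94],[0,0,0.94],[0,0,0.6],[0,0,0.35],[0,0,0],[0,0,0]]' --rotation '[[0,0,0],[0,0,0],[0,0,0],[0,0,0],[0,0,0],[0,0,0],[0,0,0],[0,0,0],[0,0,0],[0,0,0],[0,0,0],[0,0,0],[0,0,0],[0,0,0]]' --claw 1

```text
time_s: 5.85
eef_pos: [0.5027, 0.2264, 0.0832]
eef_rot: [[-0.097, 0.995, 0.001], [0.995, 0.097, 0.0], [0.0, 0.001, -1.0]]
ft_force: [-0.8, -0.5, 0.5]
grip_width: 0.0878
grasp_force: 0.0
```

>>> step_arm --delta_pos '[[0,0,0],[0,0,0],[0,0,0],[0,0,0],[0,0,0],[0,0,0],[0,0,0],[0,0,0]]' --rotation '[[0,0,0],[0,0,0],[0,0,0],[0,0,0],[0,0,0],[0,0,0],[0,0,0],[0,0,0]]' --claw -1 --grip_force 25

```text
time_s: 6.65
eef_pos: [0.5026, 0.2263, 0.0827]
eef_rot: [[-0.096, 0.995, 0.001], [0.995, 0.096, 0.0], [0.0, 0.001, -1.0]]
ft_force: [1.3, 0.1, 0.9]
grip_width: 0.0493
grasp_force: 21.9
```

Gripped the lid (49 mm). Now I'll lift 20 mm, carry the jar toward the robot and set it down.

>>> step_arm --delta_pos '[[0,0,-0.4],[0,0,-0.4],[0.17,-0.7,0],[0.17,-0.7,0],[0.17,-0.7,0],[0.17,-0.7,0],[0.17,-0.7,0],[0.17,-0.7,0],[0.17,-0.7,0],[0.17,-0.7,0],[0,0,0],[0,0,0]]' --rotation '[[0,0,0],[0,0,0],[0,0,0],[0,0,0],[0,0,0],[0,0,0],[0,0,0],[0,0,0],[0,0,0],[0,0,0],[0,0,0],[0,0,0]]'

```text
time_s: 7.85
eef_pos: [0.3603, 0.2467, 0.1031]
eef_rot: [[-0.097, 0.995, 0.001], [0.995, 0.097, 0.0], [0.0, 0.001, -1.0]]
ft_force: [0.1, -1.2, -2.1]
grip_width: 0.0491
grasp_force: 21.8
```

>>> step_arm --delta_pos '[[0,0,0.3],[0,0,0.3],[0,0,0.15],[0,0,0.04],[0,0,0],[0,0,0]]' --rotation '[[0,0,0],[0,0,0],[0,0,0],[0,0,0],[0,0,0],[0,0,0]]'

```text
time_s: 8.45
eef_pos: [0.3597, 0.2466, 0.0826]
eef_rot: [[-0.096, 0.995, -0.0], [0.995, 0.096, -0.0], [-0.0, -0.0, -1.0]]
ft_force: [0.8, -1.1, -1.5]
grip_width: 0.0496
grasp_force: 22.5
```

>>> step_arm --delta_pos '[[0,0,0],[0,0,0],[0,0,0],[0,0,0],[0,0,0],[0,0,0]]' --rotation '[[0,0,0],[0,0,0],[0,0,0],[0,0,0],[0,0,0],[0,0,0]]' --claw 1

```text
time_s: 9.05
eef_pos: [0.3597, 0.2466, 0.0827]
eef_rot: [[-0.096, 0.995, 0.0], [0.995, 0.096, 0.0], [0.0, 0.0, -1.0]]
ft_force: [0.5, 0.2, 0.3]
grip_width: 0.0879
grasp_force: 0.0
```

>>> step_arm --delta_pos '[[0,0,-0.5],[0,0,-0.9],[0,0,-0.9],[0,0,-0.9],[0,0,-0.9],[0,0,0],[0,0,0]]' --rotation '[[0,0,0],[0,0,0],[0,0,0],[0,0,0],[0,0,0],[0,0,0],[0,0,0]]'

```text
time_s: 9.75
eef_pos: [0.3596, 0.2465, 0.1848]
eef_rot: [[-0.096, 0.995, -0.0], [0.995, 0.096, -0.0], [-0.0, -0.0, -1.0]]
ft_force: [0.3, -0.4, -0.0]
grip_width: 0.088
grasp_force: 0.0
```

>>> step_arm --delta_pos '[[-0.57,0.7,0],[-0.57,0.7,0],[-0.57,0.7,0],[-0.57,0.7,0],[-0.57,0.7,0],[-0.57,0.7,0],[-0.56,0.7,0],[-0.56,0.7,0],[0,0,0.9],[0,0,0.9],[0,0,0],[0,0,0]]' --rotation '[[0,0,0],[0,0,0],[0,0,0],[0,0,0],[0,0,0],[0,0,0],[0,0,0],[0,0,0],[0,0,0],[0,0,0],[0,0,0],[0,0,0]]' --claw -1

```text
time_s: 10.95
eef_pos: [0.5097, 0.1472, 0.1398]
eef_rot: [[-0.097, 0.995, -0.002], [0.995, 0.097, -0.0], [0.0, -0.002, -1.0]]
ft_force: [0.1, -0.0, 0.5]
grip_width: 0.0004
grasp_force: 0.0
```

Run:
```python
from h import *
o=ctrl.get_obs();print(o["time_s"],o["eef_pos"],o["grip_width"])
im,d,c=snap("wrist"); 
P=np.array(o["eef_pos"]); print("tip px",w2p(c,P), "target",w2p(c,[P[0],P[1],.048]))
for u,v in [w2p(c,[.512,.1235,.056]),w2p(c,[.507,.176,.088])]: cv2.circle(im,(int(u),int(v)),3,(255,0,0),-1)
u,v=w2p(c,[P[0],P[1],.048]); cv2.circle(im,(int(u),int(v)),3,(0,255,0),-1)
cv2.imwrite("pics/w2.png",im[:,:,::-1])
```

```text
10.95 [0.50973464 0.14717453 0.13981981] 0.0003831884485596125
tip px [272.12589717 270.79197525] target [272.53994444 213.76684599]
```

View pics/w2.png

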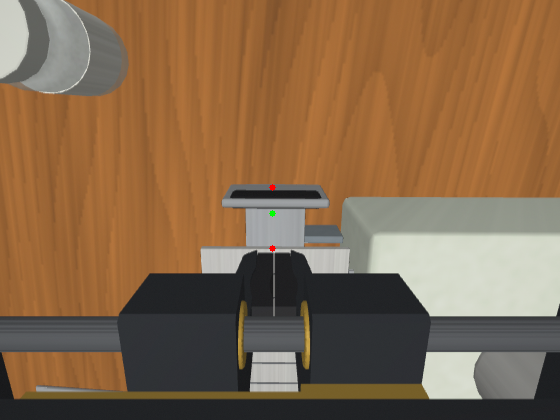

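The wrist view shows the jar upright at upper left (~60,50). The tab is at rows 184–207, columns 222–328, and the table end is at row 248. I'll check the tab's inner face by depth.

Run:
```python
from h import *
im,d,c=snap("wrist")
for v in range(182,250,4): print(v,p2w(c,d[v:v+1].repeat(420,0),272,v).round(4))
```

```text
182 [ 5.082e-01  1.607e-01 -1.000e-04]
186 [0.5075 0.1691 0.0537]
190 [0.5074 0.17   0.0701]
194 [0.5075 0.17   0.081 ]
198 [0.5076 0.1688 0.0862]
202 [0.5078 0.1668 0.0881]
206 [0.5081 0.164  0.0871]
210 [0.5093 0.1499 0.0478]
214 [0.5096 0.1468 0.0479]
218 [0.51   0.1436 0.0473]
222 [0.5102 0.1408 0.0482]
226 [0.5105 0.1378 0.0486]
230 [0.5108 0.1343 0.0477]
234 [0.5111 0.1313 0.0481]
238 [0.5115 0.128  0.0477]
242 [0.5118 0.125  0.0484]
246 [0.512  0.123  0.0513]
```

>>> step_arm --delta_pos '[[-0.17,0,0],[0,0,0.7],[0,0,0.7],[0,0,0.7],[0,0,0.6],[0,0,0.4],[0,0,0.2],[0,0,0],[0,0,0]]' --rotation '[[0,0,0],[0,0,0],[0,0,0],[0,0,0],[0,0,0],[0,0,0],[0,0,0],[0,0,0],[0,0,0]]'

```text
time_s: 11.95
eef_pos: [0.5108, 0.1429, 0.0584]
eef_rot: [[-0.096, 0.995, 0.001], [0.995, 0.096, 0.0], [-0.0, 0.001, -1.0]]
ft_force: [0.3, 0.3, -0.5]
grip_width: -0.0002
grasp_force: 0.0
```

>>> step_arm --delta_pos '[[0.3,0,0],[0.3,0,0],[0.3,0,0],[0.3,0,0],[0.3,0,0],[0.3,0,0],[0.3,0,0],[0.3,0,0],[0.3,0,0],[0.3,0,0],[0.3,0,0],[0.3,0,0],[0.3,0,0],[0,0,0]]' --rotation '[[0,0,0],[0,0,0],[0,0,0],[0,0,0],[0,0,0],[0,0,0],[0,0,0],[0,0,0],[0,0,0],[0,0,0],[0,0,0],[0,0,0],[0,0,0],[0,0,0]]'

```text
time_s: 13.35
eef_pos: [0.5013, 0.2408, 0.0578]
eef_rot: [[-0.097, 0.995, 0.001], [0.995, 0.097, -0.0], [-0.0, 0.001, -1.0]]
ft_force: [3.6, -5.1, 2.5]
grip_width: 0.0005
grasp_force: 2.7
```

>>> step_arm --delta_pos '[[0.15,0,0],[0.15,0,0],[0.1,0,0],[0.08,0,0],[0,0,0]]' --rotation '[[0,0,0],[0,0,0],[0,0,0],[0,0,0],[0,0,0]]'

```text
time_s: 13.85
eef_pos: [0.5002, 0.2522, 0.0578]
eef_rot: [[-0.097, 0.995, 0.001], [0.995, 0.097, -0.0], [-0.0, 0.001, -1.0]]
ft_force: [3.3, -4.1, 3.0]
grip_width: 0.0005
grasp_force: 2.9
```

>>> step_arm --delta_pos '[[0.08,0,0],[0.08,0,0],[0,0,0]]' --rotation '[[0,0,0],[0,0,0],[0,0,0]]'

```text
time_s: 14.15
eef_pos: [0.5, 0.2538, 0.0578]
eef_rot: [[-0.097, 0.995, 0.0], [0.995, 0.097, -0.004], [-0.004, -0.0, -1.0]]
ft_force: [2.7, -19.8, 6.0]
grip_width: 0.0003
grasp_force: 10.2
```

>>> step_arm --delta_pos '[[0.08,0,0],[0.08,0,0],[0,0,0]]' --rotation '[[0,0,0],[0,0,0],[0,0,0]]'

```text
time_s: 14.45
eef_pos: [0.5, 0.2541, 0.0579]
eef_rot: [[-0.097, 0.995, -0.001], [0.995, 0.097, -0.011], [-0.011, -0.002, -1.0]]
ft_force: [2.2, -44.9, 11.5]
grip_width: 0.0003
grasp_force: 22.6
```

At the stop. I'll back off, lift and check that it caught.

>>> step_arm --delta_pos '[[-0.3,0,0],[-0.25,0,0],[0,0,0]]' --rotation '[[0,0,0],[0,0,0],[0,0,0]]'

```text
time_s: 14.75
eef_pos: [0.4998, 0.2463, 0.0573]
eef_rot: [[-0.096, 0.995, -0.002], [0.995, 0.096, 0.0], [0.0, -0.002, -1.0]]
ft_force: [-0.0, 0.5, 0.3]
grip_width: 0.0004
grasp_force: 0.0
```

>>> step_arm --delta_pos '[[0,0,-0.9],[0,0,-0.9],[0,0,-0.9],[0,0,-0.9],[0,0,-0.9],[0,0,-0.9],[0,0,0]]' --rotation '[[0,0,0],[0,0,0],[0,0,0],[0,0,0],[0,0,0],[0,0,0],[0,0,0]]'

```text
time_s: 15.45
eef_pos: [0.501, 0.2474, 0.1951]
eef_rot: [[-0.097, 0.995, 0.004], [0.995, 0.097, 0.002], [0.001, 0.004, -1.0]]
ft_force: [-0.6, -0.8, 0.3]
grip_width: 0.0008
grasp_force: 0.0
```

Run:
```python
from h import *
o=ctrl.get_obs();print(o["time_s"],o["eef_pos"],o["ft_force"])
im,d,c=snap("scene")
for t in ["guide_tab","jar","key_two_top"]:
    for r in ctrl.search_frame("scene",t)[:2]:
        u,v=r["point"]; print(t,round(r["conf"],2),np.round([u,v]),np.round(p2w(c,d,u,v),3))
im,d,c=snap("wrist")
for t in ["guide_tab","jar"]:
    for r in ctrl.search_frame("wrist",t)[:2]:
        u,v=r["point"]; print("w",t,round(r["conf"],2),np.round([u,v]),np.round(p2w(c,d,u,v),3))
```

```text
15.45 [0.50097    0.24737978 0.19509295] [-0.56598999 -0.82245336  0.27210083]
guide_tab 0.82 [328. 159.] [0.508 0.213 0.05 ]
guide_tab 0.68 [181. 312.] [ 0.492 -0.461  0.099]
jar 0.87 [294. 129.] [0.368 0.224 0.09 ]
key_two_top 0.78 [318. 219.] [ 0.63  -0.033  0.119]
w guide_tab 0.7 [276. 208.] [0.502 0.236 0.048]
w jar 0.77 [101. 185.] [0.38  0.258 0.109]
w jar 0.52 [447. 302.] [0.666 0.168 0.065]
```

>>> step_arm --delta_pos '[[0,0,-0.9],[0,0,-0.9],[-0.8,0.29,0],[-0.8,0.29,0],[-0.8,0.29,0],[-0.8,0.29,0],[-0.8,0.29,0],[-0.8,0.29,0],[-0.8,0.29,0],[-0.8,0.29,0],[-0.8,0.29,0],[-0.8,0.29,0],[-0.8,0.29,0],[-0.8,0.29,0],[-0.8,0.29,0],[-0.8,0.29,0],[0,0,0],[0,0,0]]' --rotation '[[0,0,0],[0,0,0],[0,0,0],[0,0,0],[0,0,0],[0,0,0],[0,0,0],[0,0,0],[0,0,0],[0,0,0],[0,0,0],[0,0,0],[0,0,0],[0,0,0],[0,0,0],[0,0,0],[0,0,0],[0,0,0]]'

```text
time_s: 17.6
eef_pos: [0.6283, -0.0227, 0.2372]
eef_rot: [[-0.096, 0.995, -0.001], [0.995, 0.096, 0.0], [0.001, -0.001, -1.0]]
ft_force: [0.3, -0.7, -0.7]
grip_width: 0.0005
grasp_force: 0.0
```

Run:
```python
from h import *
o=ctrl.get_obs();P=np.array(o["eef_pos"]);print(o["time_s"],P)
im,d,c=snap("wrist"); np.savez("w3.npz",d=d,**{k:c[k] for k in("mtx","position","orientation")})
for t in ["key_two_top","key_bank","key_b_top"]:
    for r in ctrl.search_frame("wrist",t)[:3]:
        u,v=r["point"]; print("w",t,round(r["conf"],2),np.round([u,v]),np.round(p2w(c,d,u,v),3))
u,v=w2p(c,[P[0],P[1],.123]); print(u,v); cv2.circle(im,(int(u),int(v)),3,(255,0,0),-1)
cv2.imwrite("pics/w3.png",im[:,:,::-1])
im,d,c=snap("top"); cv2.imwrite("pics/top3.png",im[:,:,::-1])
```

```text
17.6 [ 0.62832077 -0.02270896  0.23723861]
w key_two_top 0.82 [274. 201.] [ 0.629 -0.018  0.123]
w key_two_top 0.22 [ 79. 201.] [ 0.419 -0.065  0.025]
w key_bank 0.78 [393. 142.] [0.72  0.035 0.105]
w key_b_top 0.56 [270. 162.] [0.623 0.012 0.123]
273.28385590761206 206.34536591261178
```

View pics/w3.png

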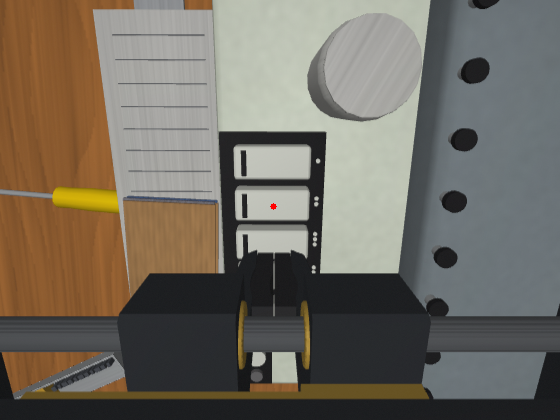

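Key two's cap is centred at (274,203). Its one neighbour to the left, with a single dot, is at (272,162), and this one has two dots. I'm about 3 mm off in y, so I'll correct and press.

>>> step_arm --delta_pos '[[0.1,0,0.6],[0,0,0.9],[0,0,0.9],[0,0,0.9],[0,0,0.6],[0,0,0.4],[0,0,0],[0,0,0.12],[0,0,0.12],[0,0,0.12],[0,0,0.12],[0,0,0.12],[0,0,0]]' --rotation '[[0,0,0],[0,0,0],[0,0,0],[0,0,0],[0,0,0],[0,0,0],[0,0,0],[0,0,0],[0,0,0],[0,0,0],[0,0,0],[0,0,0],[0,0,0]]'

```text
time_s: 19.15
eef_pos: [0.628, -0.0202, 0.1147]
eef_rot: [[-0.096, 0.995, -0.001], [0.995, 0.096, 0.0], [0.0, -0.001, -1.0]]
ft_force: [0.2, -0.1, 0.7]
grip_width: 0.0003
grasp_force: 0.0
```

>>> step_arm --delta_pos '[[0,0,0.1],[0,0,0.06],[0,0,0]]' --rotation '[[0,0,0],[0,0,0],[0,0,0]]'

```text
time_s: 19.45
eef_pos: [0.6282, -0.0203, 0.1115]
eef_rot: [[-0.096, 0.995, 0.0], [0.995, 0.096, -0.0], [-0.0, 0.0, -1.0]]
ft_force: [-1.8, 0.4, 3.6]
grip_width: 0.0004
grasp_force: 1.7
```

>>> step_arm --delta_pos '[[0,0,0.06],[0,0,0.06],[0,0,0]]' --rotation '[[0,0,0],[0,0,0],[0,0,0]]'

```text
time_s: 19.75
eef_pos: [0.6283, -0.0203, 0.1112]
eef_rot: [[-0.097, 0.995, 0.001], [0.995, 0.097, -0.001], [-0.001, 0.001, -1.0]]
ft_force: [-10.6, 0.2, 23.8]
grip_width: 0.0007
grasp_force: 11.4
```

>>> step_arm --delta_pos '[[0,0,0.06],[0,0,0.06],[0,0,0]]' --rotation '[[0,0,0],[0,0,0],[0,0,0]]'

```text
time_s: 20.05
eef_pos: [0.6285, -0.0203, 0.1109]
eef_rot: [[-0.097, 0.995, 0.003], [0.995, 0.097, -0.001], [-0.002, 0.003, -1.0]]
ft_force: [-19.4, 2.5, 40.3]
grip_width: -0.0
grasp_force: 20.7
```

Bottomed out. I'll raise, retreat to the front left and look.

>>> step_arm --delta_pos '[[0,0,-0.3],[0,0,-0.9],[0,0,-0.9],[0,0,-0.9],[0,0,-0.9],[0,0,-0.9],[0,0,0],[0,0,0]]' --rotation '[[0,0,0],[0,0,0],[0,0,0],[0,0,0],[0,0,0],[0,0,0],[0,0,0],[0,0,0]]'

```text
time_s: 20.85
eef_pos: [0.628, -0.0202, 0.2243]
eef_rot: [[-0.096, 0.995, -0.001], [0.995, 0.096, 0.0], [0.0, -0.001, -1.0]]
ft_force: [-0.5, 0.1, -1.1]
grip_width: 0.0005
grasp_force: 0.0
```

>>> step_arm --delta_pos '[[0.2,-0.9,-0.5],[0.2,-0.9,-0.5],[0.2,-0.9,-0.5],[0.2,-0.9,-0.5],[0.2,-0.9,0],[0.2,-0.9,0],[0.2,-0.9,0],[0.2,-0.9,0],[0.2,-0.9,0],[0,0,0]]' --rotation '[[0,0,0],[0,0,0],[0,0,0],[0,0,0],[0,0,0],[0,0,0],[0,0,0],[0,0,0],[0,0,0],[0,0,0]]'

```text
time_s: 21.85
eef_pos: [0.4205, 0.0055, 0.2742]
eef_rot: [[-0.097, 0.995, -0.002], [0.995, 0.097, 0.001], [0.001, -0.002, -1.0]]
ft_force: [-0.4, -0.3, -0.3]
grip_width: 0.0003
grasp_force: 0.0
```

Run:
```python
from h import *
o=ctrl.get_obs();P=np.array(o["eef_pos"]);print(o["time_s"],P,o["ft_force"])
im,d,c=snap("scene")
R=np.array([[.9955,-.095],[.095,.9955]])
for k in range(5):
    xy=np.array([.6285,-.0203])+R@[0,.034*(1-k)]
    zs=[]
    for dx in np.arange(-.02,.021,.005):
        q=xy+R@[dx,0]; zc=.12
        for _ in range(3):
            u,v=w2p(c,[*q,zc]); zc=p2w(c,d,u,v)[2]
        zs.append(zc)
    print(k+1,xy.round(3),np.median(zs).round(4))
a=im[95:290,240:420]; b=cv2.imread("pics/top3.png")
cv2.imwrite("pics/fin.png",cv2.resize(a[:,:,::-1],None,fx=3,fy=3,interpolation=cv2.INTER_CUBIC))
```

```text
21.85 [0.4204871  0.00549905 0.27421998] [-0.40573452 -0.28898929 -0.26760314]
1 [0.625 0.014] 0.1233
2 [ 0.628 -0.02 ] 0.1135
3 [ 0.632 -0.054] 0.1233
4 [ 0.635 -0.088] 0.1241
5 [ 0.638 -0.122] 0.1228
```

View pics/fin.png

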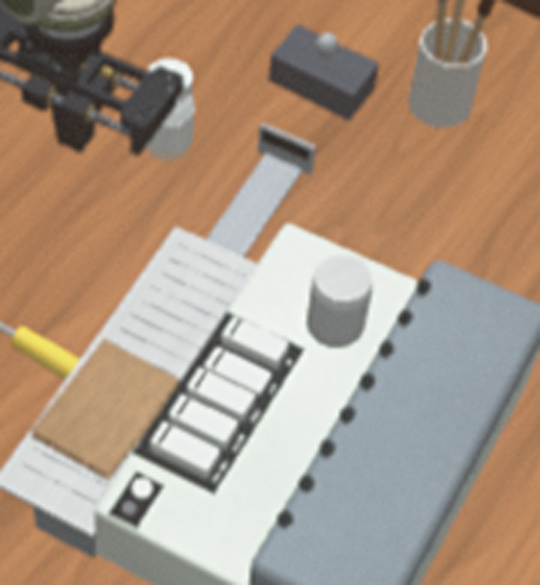

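The picture shows the guide out with its tab at about (287,148), and the jar upright at (170,110) clear of it. The depth readings put key two down at 113.5 mm and the other four keys up at about 123 mm.

```bash
python3 -c "
from workcell import ctrl
print(ctrl.job_done())"
```

```text
the job is handed in; nothing more can be done
None
```

The job is handed in: the jar stands upright on the bench clear of the guide, the guide is caught at its stop, and key two is latched down with the other four keys up.

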